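# Close a gear housing with its hook-in inspection cover

### The arm

A 6-joint arm with a two-finger parallel gripper is mounted at the origin on a cart in front of the work surface, level with it; the furniture and walls round the work are solid. World frame = base frame: x ahead of the robot, y to its left, z up, the work surface at z = 0. Lengths are in m, angles in degrees, forces in N, time in s.
With the tool pointing down it reaches from about 0.3 to 0.75 m from the base axis. Payload 8.5 kg.
Tool frame: the origin (TCP) lies at the very end of the fingers, on their centre line; the grasp point (between the pads) lies 19 mm behind it (hold_point_z is the distance from the TCP to the grasp point, in m); z points along the fingers, y is the direction in which the jaws open and shut (so a half turn about z gives the same grasp; the last joint's range is limited). The gripper opens to 85 mm and grips with 20 to 120 N. Pads are 22 mm wide; open, the fingers measure 114 mm over their backs; the gripper's body (76 mm by 85 mm) begins 54 mm behind the grasp point. The pads swing forward as they close: fully open they stand 13 mm farther back than shut.
Start: joints at [-83.841, 21.807, 74.336, -0, 83.858, -12.336], TCP at [0.174, -0.522, 0.231] pointing down, gripper open.
Joint ranges: [-178.18, 178.18], [-50.72, 133.34], [12.68, 142.11], [-81.47, 261.47], [9.98, 163.14], [-165.26, 165.26]. Speed limits (degrees/s): [136.94, 136.94, 180, 180, 180, 180].

### API

Orientations are given as a 3x3 rotation matrix whose columns are the frame's x, y, z axes.
In Python, from rig import observe, get_image, close_job, hold_point_z gives the robot as it stands. The module is installed in compiled form; this text tells all that it offers.
- The arm moves only by the tool jog_arm, never from a script. Its arguments are lists of equal length, an entry for each row: "travel": the shift along the world's x, y, z in m, a list of three; "dr": the turn, a rotation vector about the world's x, y, z in rad, a list of three. In form: {"travel": [[x, y, z], ...], "dr": [[rx, ry, rz], ...]}. A call has 1 to 20 rows; each row shifts and turns the commanded pose from where the row before left it; what a row does not reach is not made up. A row lasts 1/12 s, in which the tool goes at most 41.7 mm and 7.16 degrees, less where a joint would pass 70% of its speed; a pose out of reach is approached as far as the arm can. A call with a gripper value outside its range is refused whole. "jaw" is the finger opening in m, from 0 to 0.0854, set as the call begins (left out, the last holds). The fingers move at their own pace and stop on an object; "newtons" is the grip in N (left out, the last holds). Time passes only in rows, so rows that do not move let the fingers close. It gives the time, the measured TCP pose, the force and the opening at its end, in the units of the state.
- observe(): the state, without advancing time (a new reading comes with each control period).
- get_image(name): name is "side" or "top" or "wrist"; returns a dict with "color" (420x560x3 uint8, red, green, blue), "fovy" (degrees; the focal length in pixels is half the picture's height over the tangent of half this angle, whatever the lens; pixels are square), "cx", "cy" (the principal point, pixels), "R" (3x3) and "t" (3): a world point X has camera coordinates R X + t. Camera axes: x right, y down, z forward; pixel columns grow to the right and rows downward; lengths in m; the calibration is good to about 2 mm. The wrist camera is an equidistant fisheye: a pixel r from the principal point sees the ray r / f radians off the axis. A picture is of the moment at which its call begins. There is no depth.
- close_job(): hands the job in, once; it reports no verdict.
The state is a dict: "time_s": time; "q": joint angles; "qvel": joint speeds; "joint_efforts": joint torques, N m; "position": TCP position; "tool_rot": TCP orientation; "ft_force": force on the tool from outside, world axes, zero at the start; "wrist_torque": the same for the moment, N m; "grip_width": finger opening in m.
Only numpy, scipy, OpenCV 4.12 (cv2) and the standard library are available. Lean on these libraries where they do the work, as an engineer would, in place of code of your own. Each camera call takes 0.05 s, during which the arm holds its last target.

### The job

Close the open green gear housing with its loose yellow inspection cover: with the cover tilted, hook its wide steel tongue under the ledge, push it in gently against the spring pad until the tab at the other end can pass the front lip, swing the cover down flat on its seat and let go, so that the spring holds the tab under the lip. Never force it against the housing, and leave the other things on the bench alone.

Things in the scene. Friction and masses are not known exactly. Their poses are not given: they have to be found in the camera images.
- gear_housing: Green open-topped gear housing fixed to the bench, brass gears inside. Origin: bench level, below the nominal middle of the seated cover; +x runs from front lip to ledge. Walls from x = -81 to 97 mm and y = -57 to 57, at most 52 mm high; feet to 77 mm each side, shaft stub to +89 mm y. It carries a steel seat frame. Over 24 N between cover and housing is forcing.
- seat (a point): Seat level (40 mm over the bench) at the nominal middle. The steel seat frame (seat, ledge, pad, lip) is screwed down in slots anywhere from -5 to +5 mm along housing x, hidden from all readings: true x = nominal + that shift; y, z are true. Seat is flat at x over 34 and under -46 mm, side rails (|y| 37 to 47) between. Side guides 90 mm apart rise 6 mm over it.
- ledge (a point): Nominal mouth of the ledge, at seat level (shifts with the frame, see seat; axes as the housing's). The ledge is a steel cross bar on two posts (76 mm apart, 10 mm behind the mouth), 28 mm deep to +x, underside 11 mm and top 16 mm above the seat. The tongue enters below it towards +x, tilted by 0.12 to 0.2 rad (steeper, it jams).
- pad (a point): Nominal face of the free spring pad under the ledge, seat level (shifts with the frame). Black plastic, 62 mm wide, yields to +x: starts at 1 N, 1 N more per mm, hard stop after 10 mm (11 N). Pushed with 7 N by the tongue, the tab just clears the lip: 8.5 to 10 N is right. Faces are oiled (friction 0.2). Once freed, the damped pad slides the flat cover back by some 5 mm until the tab is under the lip.
- lip (a point): Nominal inner edge of the front lip, at seat level (shifts with the frame). Steel cross bar from here 13 mm to -x, underside 7 mm, top 11 mm above the seat; the stop face for the tab lies 4 mm to -x of this edge, under the lip. Seated, the tab stands against it, with the cover's middle at the seat's true middle.
- cover: Loose inspection cover, about 0.25 kg: yellow plate 104 (x) x 84 (y) x 5 mm lying on the bench. Origin: middle of its underside; z up. Steel tongue at +x, 60 mm wide, tip at x = 66 mm; narrower steel tab at -x, 40 mm wide, end at x = -59 mm; both 5 mm thick, in the plate's plane. Handle: upright black bar on the middle, 14 mm thick (x), 44 long (y), top at z = 39 mm.
- cover_tongue (a point): Middle of the lower edge of the tongue's tip, at x = +66 mm on the cover's underside; axes as the cover's.
- cover_tab (a point): Middle of the lower edge of the tab's end, at x = -59 mm on the cover's underside; axes as the cover's.
- v_block_1: Grey steel V-block, 38 x 40 x 35 mm, bystander.
- v_block_2: Grey steel V-block, 38 x 40 x 35 mm, bystander.
- screwdriver_1: Screwdriver with yellow handle, 173 mm long, lying near the robot, bystander.
- hex_key_3: Black hex key, 37 x 93 x 6 mm, lying near the robot, bystander.
- grease_tin: Round tin with dark green lid, 67 mm across, 29 mm high, bystander.
- notebook: Blue notebook, 148 x 109 x 14 mm, bystander.
Mind the look-alikes: they are no part of the job. Of the things that look like the cover, take the one that is farthest to the robot's right at the start.

How it is judged (in metres and radians):
On the way:
1. the tongue is hooked under the ledge with the cover still tilted (x of cover_tongue in the frame of gear_housing above 0.06 m and z of cover_tongue in the frame of gear_housing between 0.036 and 0.048 m and angle between cover's own z axis and vertical between 0.06 and 0.6 rad), for 0.1 s.
At the end, for the whole second after the job is handed in: The cover is released and at rest flat on its seat in the housing, handle up, tongue under the ledge and tab down at seat level under the front lip: undersides of tongue and tab at most 2.5 mm above the seat, tilt under 0.05 rad, in line with the housing within 0.08 rad (x of cover_tongue in the frame of gear_housing between 0.0585 and 0.0735 m and z of cover_tongue in the frame of gear_housing between 0.037 and 0.0425 m and z of cover_tab in the frame of gear_housing between 0.037 and 0.0425 m and angle between the x axis of cover and the x axis of gear_housing, either way round below 0.08 rad and angle between cover's own z axis and vertical below 0.05 rad and linear speed of cover below 0.01 m/s and contact force between the fingers and cover below 0.1 N); the robot touches nothing.
It fails at once if the cover is forced against the housing (more than 24 N) (contact force between cover and gear_housing above 24 N).
It fails at once if the robot knocks against the housing (more than 15 N) (contact force between any of the fingers, the arm and gear_housing above 15 N).
It fails at once if a bystander is moved more than 15 mm (distance of any of v_block_1, v_block_2, screwdriver_1, hex_key_3, grease_tin, notebook from where it was at the start of the episode above 0.015 m).
It also fails if it takes over 59 s, if anything falls off the work surface, if the arm or the gripper's body presses on something with over 40 N, if the wrist force passes 120 N, or if a joint passes its speed limit or range.

## Working session

There is one attempt and no reset: what is moved stays moved. The work goes in short steps, Python scripts to look and compute and a tool call to move; the robot and the scene stay as the last step left them, time stands still between calls to the robot, and variables do not carry over. Pictures are saved under pics/ and viewed, and the job is handed in when it is done.

Besides the shell and the picture viewer there is one more tool, called as name(argument=value, ...) on one line, values as JSON. jog_arm: Moves the arm, as the interface text tells. Its arguments: {"type":"object","properties":{"travel":{"type":"array"},"dr":{"type":"array"},"jaw":{"type":"number"},"newtons":{"type":"number"}},"required":["travel","dr"]}

```bash
mkdir -p pics
cat > h.py <<'E'
import numpy as np,cv2
from rig import observe,get_image,close_job,hold_point_z
def snap(name,fn):
    d=get_image(name); cv2.imwrite('pics/'+fn+'.png',d['color'][:,:,::-1]); np.save('pics/'+fn+'.npy',d,allow_pickle=True); return d
def load(fn): return np.load('pics/'+fn+'.npy',allow_pickle=True).item()
def ray(d,u,v):
    f=d['color'].shape[0]/2/np.tan(np.radians(d['fovy'])/2)
    x=np.array([(u-d['cx'])/f,(v-d['cy'])/f,1.]); R=np.array(d['R']);t=np.array(d['t'])
    return -R.T@t, R.T@x
def onz(d,u,v,z):
    c,r=ray(d,u,v); return c+r*(z-c[2])/r[2]
def proj(d,X):
    f=d['color'].shape[0]/2/np.tan(np.radians(d['fovy'])/2)
    p=np.array(d['R'])@np.array(X,float)+np.array(d['t']); return np.array([d['cx']+f*p[0]/p[2],d['cy']+f*p[1]/p[2]])
def crop(fn,u0,v0,u1,v1,s,out):
    im=cv2.imread('pics/'+fn+'.png')[v0:v1,u0:u1]; cv2.imwrite('pics/'+out+'.png',cv2.resize(im,None,fx=s,fy=s,interpolation=cv2.INTER_CUBIC))
E
python3 - <<'E'
from h import *
for n in ['side','top','wrist']:
    d=snap(n,n+'0'); print(n,d['fovy'],d['cx'],d['cy'],np.round(-np.array(d['R']).T@np.array(d['t']),3),np.round(d['R'],2).tolist())
print(observe(),hold_point_z)
E
```

```text
side 53.023480855886255 272.321350681163 207.9960982327273 [ 0.489 -1.021  0.574] [[1.0, -0.04, -0.01], [-0.03, -0.47, -0.88], [0.03, 0.88, -0.47]]
top 49.24902903166891 272.22744982587267 206.8802550853888 [ 0.28  -0.009  1.316] [[-0.01, -1.0, 0.01], [-0.98, 0.01, -0.18], [0.18, -0.01, -0.98]]
wrist 65.70646984690485 273.5450682948314 211.135982174229 [ 0.253 -0.496  0.373] [[0.32, -0.95, -0.0], [-0.9, -0.3, 0.32], [-0.31, -0.1, -0.95]]
{'time_s': 0.15, 'q': array([-8.38404438e+01,  2.18320789e+01,  7.43700627e+01,  2.85606173e-03,
        8.38580177e+01, -1.23359648e+01]), 'qvel': array([-0.10612532, -0.1578347 , -0.24467965, -0.02388224,  0.00646654,
        0.03969403]), 'joint_efforts': array([ 2.16718887e-03, -4.48628175e+01, -2.31342369e+01, -1.12647601e-04,
        3.81239952e-03,  2.95395751e-05]), 'position': array([ 0.17446275, -0.52137997,  0.23088178]), 'tool_rot': array([[ 9.48350166e-01,  3.17225407e-01, -6.33846643e-05],
       [ 3.17225296e-01, -9.48349625e-01,  1.04923418e-03],
       [ 2.72732916e-04, -1.01514862e-03, -9.99999448e-01]]), 'ft_force': array([ 0.07940776, -0.29169301,  0.10028136]), 'wrist_torque': array([ 0.0572267 , -0.00289292, -0.00965834]), 'grip_width': 0.08565674534217924} 0.0187
```

View pics/top0.png

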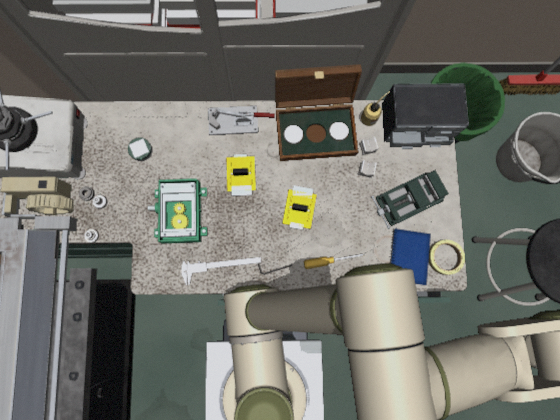

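View pics/side0.png

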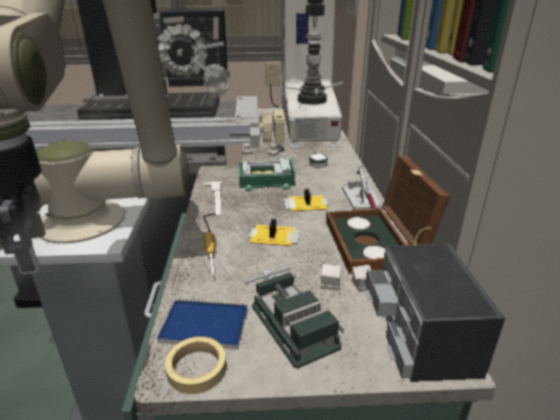

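View pics/wrist0.png

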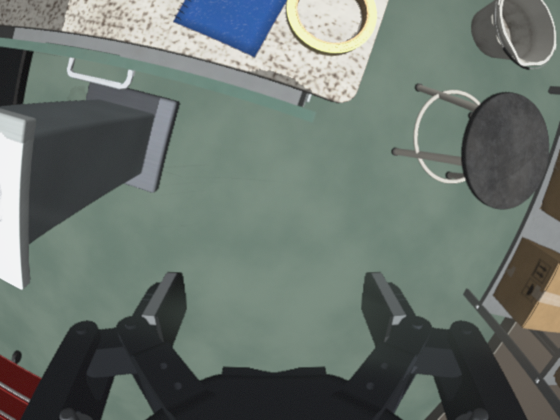

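Candidates for the cover are the yellow plates with a black handle at top-image (241,174) and (300,208). The one farthest to the robot's right (-y, image right) is (300,208). I'll check it in a close crop.

Run:
```python
from h import *
crop('top0',265,170,335,245,8,'c1'); crop('top0',140,165,220,255,8,'c2'); crop('side0',230,150,340,260,7,'c3')
d=load('top0')
for p in [(300,208),(241,174),(180,211)]: print(p,onz(d,*p,0.005))
```

```text
(300, 208) [ 0.52013129 -0.10755888  0.005     ]
(241, 174) [0.62376887 0.06413231 0.005     ]
(180, 211) [0.51477294 0.2408099  0.005     ]
```

View pics/c1.png

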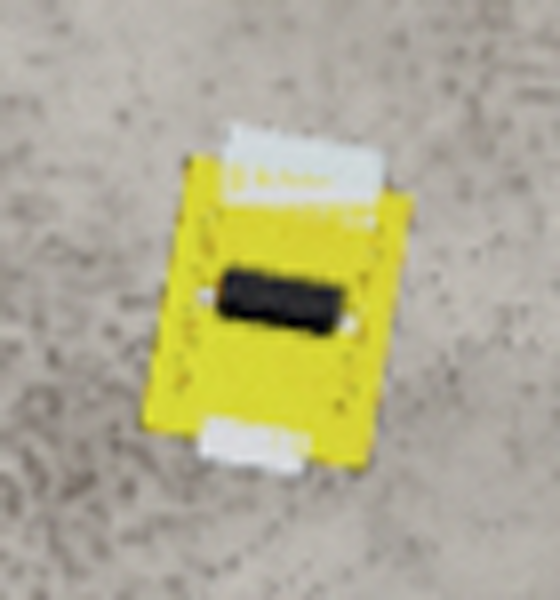

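View pics/c2.png

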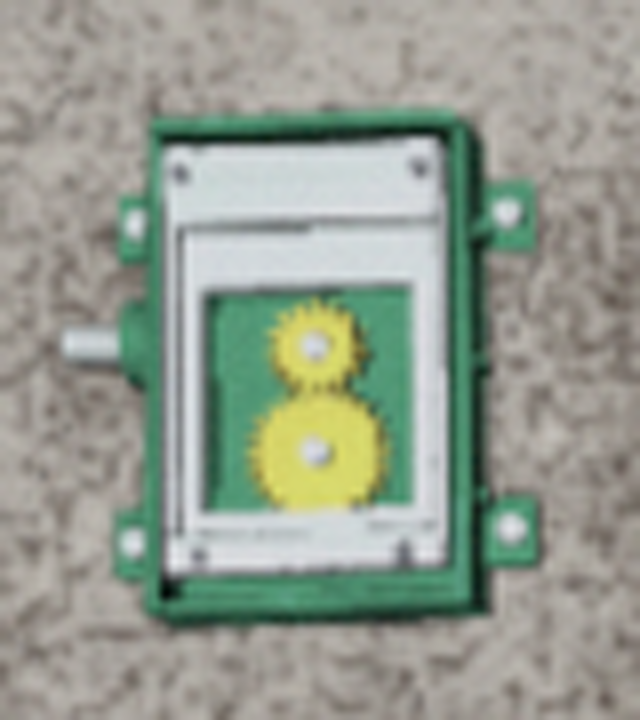

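View pics/c3.png

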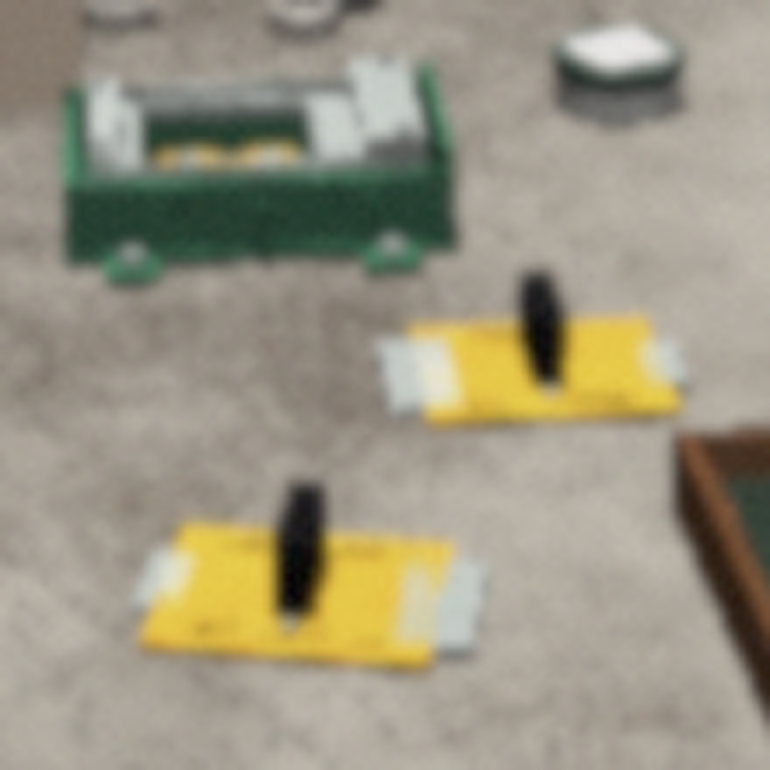

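The crop shows the cover with its wide tongue pointing away from the robot (+x) and yawed about -11°, centre near (0.52,-0.108). The housing's ledge is also on the +x side. Next I move over the cover for a wrist view.

jog_arm(travel=[[0.0173,0.0206,0.001],[0.0173,0.0206,0.001],[0.0173,0.0206,0.001],[0.0173,0.0206,0.001],[0.0173,0.0206,0.001],[0.0173,0.0206,0.001],[0.0173,0.0206,0.001],[0.0173,0.0206,0.001],[0.0173,0.0206,0.001],[0.0173,0.0206,0.001],[0.0173,0.0206,0.001],[0.0173,0.0206,0.001],[0.0173,0.0206,0.001],[0.0173,0.0206,0.001],[0.0173,0.0206,0.001],[0.0173,0.0206,0.001],[0.0173,0.0206,0.001],[0.0173,0.0206,0.001],[0.0173,0.0206,0.001],[0.0173,0.0206,0.001]], dr=[[0,0,0.0524],[0,0,0.0524],[0,0,0.0524],[0,0,0.0524],[0,0,0.0524],[0,0,0.0524],[0,0,0.0524],[0,0,0.0524],[0,0,0.0524],[0,0,0.0524],[0,0,0.0524],[0,0,0.0524],[0,0,0.0524],[0,0,0.0524],[0,0,0.0524],[0,0,0.0524],[0,0,0.0524],[0,0,0.0524],[0,0,0.0524],[0,0,0.0524]])

```text
time_s: 1.82
position: [0.5211, -0.1083, 0.2512]
tool_rot: [[0.196, 0.981, -0.001], [0.981, -0.196, 0.0], [0.0, -0.001, -1.0]]
ft_force: [0.1, -0.6, 0.4]
grip_width: 0.0854
```

jog_arm(travel=[[0,0,0],[0,0,0]], dr=[[0,0,0],[0,0,0]])

```text
time_s: 1.98
position: [0.5207, -0.1087, 0.2509]
tool_rot: [[0.197, 0.98, -0.001], [0.98, -0.197, 0.0], [-0.0, -0.001, -1.0]]
ft_force: [0.2, -0.4, -0.6]
grip_width: 0.0853
```

```bash
cat >> h.py <<'E'
def fey(d): return d['color'].shape[0]/2/np.tan(np.radians(d['fovy'])/2)
def wproj(d,X):
    f=fey(d); p=np.array(d['R'])@np.array(X,float)+np.array(d['t']); r=np.hypot(p[0],p[1]); th=np.arctan2(r,p[2]); return np.array([d['cx']+f*th*p[0]/r,d['cy']+f*th*p[1]/r])
def wonz(d,u,v,z):
    f=fey(d); a=np.array([u-d['cx'],v-d['cy']]); r=np.hypot(*a); th=r/f; x=np.array([*(a/r*np.sin(th)),np.cos(th)])
    R=np.array(d['R']); c=-R.T@np.array(d['t']); w=R.T@x; return c+w*(z-c[2])/w[2]
E
python3 - <<'E'
from h import *
d=snap('wrist','w1'); o=observe(); print(o['position'],np.round(o['tool_rot'],4),o['q'])
crop('w1',0,0,560,420,1.4,'w1b')
E
```

```text
[ 0.52027727 -0.10949214  0.25095409] [[ 1.985e-01  9.801e-01 -9.000e-04]
 [ 9.801e-01 -1.985e-01  1.000e-04]
 [-1.000e-04 -9.000e-04 -1.000e+00]] [-2.46434114e+01  1.91986632e+01  7.50782388e+01 -1.78168500e-02
  8.57717433e+01 -1.31912373e+01]
```

View pics/w1b.png

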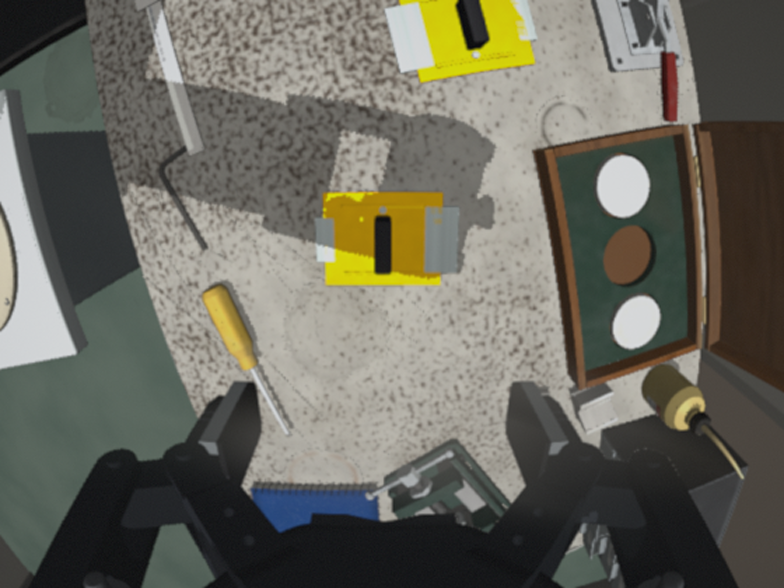

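Run:
```python
from h import *
crop('w1',215,125,340,215,6.4,'w1c')
```

```text
(no output)
```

View pics/w1c.png

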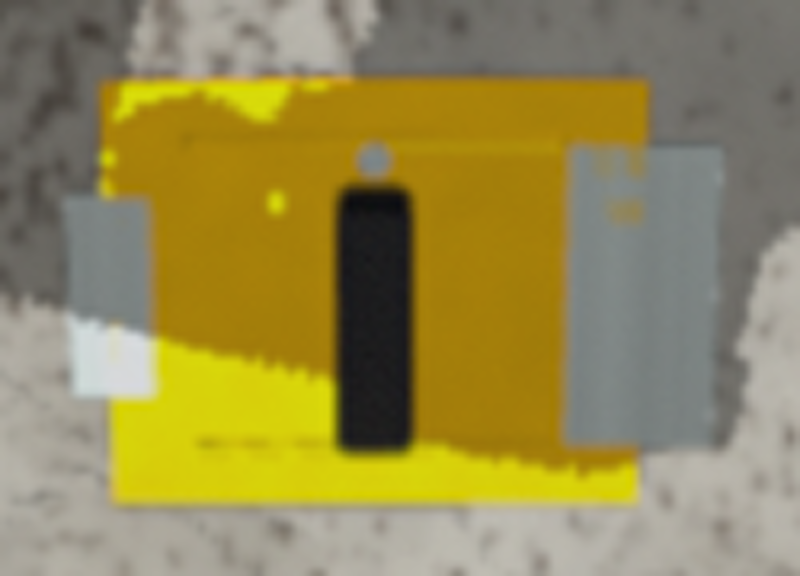

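Run:
```python
from h import *
from scipy.optimize import least_squares
d=load('w1')
# model (cover frame) -> crop px ; image right=+x cover; image up = +y? 
P=[(102,80,-52,42),(648,80,52,42),(638,500,52,-42),(112,502,-52,-42),(722,148,66,30),(715,446,66,-30),(66,200,-59,20),(75,397,-59,-20)]
def res(p,W=True):
    x,y,a=p; c,s=np.cos(a),np.sin(a); r=[]
    for u,v,mx,my in P:
        X=[x+(c*mx-s*my)/1e3,y+(s*mx+c*my)/1e3,.005]
        r+=list(wproj(d,X)-np.array([215+u/6.4,125+v/6.4]))
    return np.array(r)
s=least_squares(res,[.52,-.108,-.2]); print(s.x,np.degrees(s.x[2]),np.round(s.fun,1))
c=[wonz(d,215+u/6.4,125+v/6.4,.039) for u,v in [(340,188),(410,188),(412,450),(338,450)]]; print(np.mean(c,0),c)
dt=load('top0')
P=[(192,155,-1,0)]
# top check
def rt(p):
    x,y,a=p; cc,ss=np.cos(a),np.sin(a); r=[]
    for u,v,mx,my in [(190,155,52,42),(412,195,52,-42),(372,468,-52,-42),(143,428,-52,42),(232,122,66,30),(385,155,66,-30),(200,460,-59,20),(303,472,-59,-20)]:
        r+=list(proj(dt,[x+(cc*mx-ss*my)/1e3,y+(ss*mx+cc*my)/1e3,.005])-np.array([265+u/8,170+v/8]))
    return np.array(r)
s=least_squares(rt,[.52,-.108,-.2]); print(s.x,np.degrees(s.x[2]),np.round(s.fun,1))
```

```text
[ 0.52081304 -0.10695114 -0.19596417] -11.227919882425793 [-0.8 -0.1  0.9 -0.3  0.5  1.  -0.   0.8  0.6 -0.9 -0.2  0.3 -0.4 -0.8
 -0.5  0.3]
[ 0.52124515 -0.10435509  0.039     ] [array([ 0.51997652, -0.08024502,  0.039     ]), array([ 0.53172528, -0.08260142,  0.039     ]), array([ 0.52305485, -0.12857212,  0.039     ]), array([ 0.51022396, -0.12600179,  0.039     ])]
[ 0.51781452 -0.10713883 -0.18762358] -10.750039069580765 [-0.1 -0.2  0.4 -0.3 -0.2  0.2 -0.3  0.2 -0.5  0.   0.5 -0.6 -0.3 -0.1
  0.5  0.8]
```

jog_arm(travel=[[0,0.0025,-0.025],[0,0,-0.025],[0,0,-0.025],[0,0,-0.025],[0,0,-0.025],[0,0,-0.025],[0,0,-0.025],[0,0,-0.02],[0,0,-0.015],[0,0,-0.012],[0,0,-0.01],[0,0,-0.008],[0,0,0],[0,0,0],[0,0,0]], dr=[[0,0,0.004],[0,0,0],[0,0,0],[0,0,0],[0,0,0],[0,0,0],[0,0,0],[0,0,0],[0,0,0],[0,0,0],[0,0,0],[0,0,0],[0,0,0],[0,0,0],[0,0,0]])

```text
time_s: 3.28
position: [0.5208, -0.1074, 0.012]
tool_rot: [[0.195, 0.981, 0.001], [0.981, -0.195, -0.001], [-0.0, 0.001, -1.0]]
ft_force: [0.2, 0.3, 0.2]
grip_width: 0.085
```

jog_arm(travel=[[0,0,0],[0,0,0],[0,0,0],[0,0,0],[0,0,0],[0,0,0],[0,0,0],[0,0,0],[0,0,0]], dr=[[0,0,0],[0,0,0],[0,0,0],[0,0,0],[0,0,0],[0,0,0],[0,0,0],[0,0,0],[0,0,0]], jaw=0.0, newtons=70)

```text
time_s: 4.03
position: [0.5206, -0.1071, 0.0116]
tool_rot: [[0.195, 0.981, 0.0], [0.981, -0.195, -0.0], [-0.0, 0.0, -1.0]]
ft_force: [-0.6, -0.4, 4.9]
grip_width: 0.0129
```

Run:
```python
from h import *
d=snap('wrist','w2'); o=observe(); print(o['position'],o['grip_width'],o['ft_force'],o['time_s'])
```

```text
[ 0.52061939 -0.10713884  0.01159442] 0.013010998263198272 [-0.16139762  0.48524599  5.22566918] 4.0833
```

View pics/w2.png

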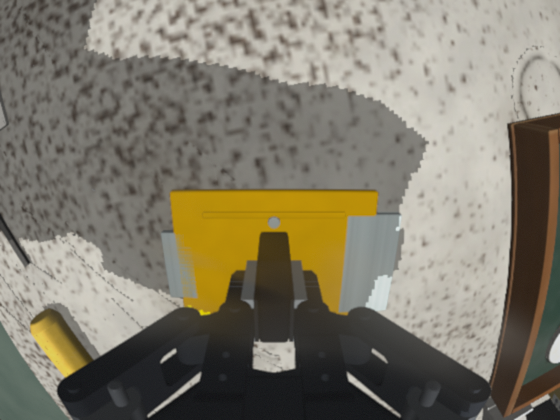

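jog_arm(travel=[[0,0,0.008],[0,0,0.015],[0,0,0.02],[0,0,0.02],[0,0.01,0.02],[0,0.015,0.02],[0,0.02,0.02],[0,0.02,0.02],[0,0.02,0.02],[0,0.02,0.01],[0,0.02,0],[0,0.02,0],[0,0.02,0],[0,0.015,0],[0,0,0],[0,0,0],[0,0,0]], dr=[[0,0,0],[0,0,0],[0,0,0],[0,0,0],[0,0,0],[0,0,0],[0,0,0],[0,0,0],[0,0,0],[0,0,0],[0,0,0],[0,0,0],[0,0,0],[0,0,0],[0,0,0],[0,0,0],[0,0,0]])

```text
time_s: 5.5
position: [0.5203, 0.0725, 0.1842]
tool_rot: [[0.195, 0.981, -0.001], [0.981, -0.195, -0.0], [-0.0, -0.001, -1.0]]
ft_force: [0.1, -0.4, -2.2]
grip_width: 0.013
```

Run:
```python
from h import *
d=snap('wrist','w3'); snap('side','s3'); snap('top','t3'); o=observe(); print(o['position'],o['grip_width'],o['ft_force'],o['time_s'])
crop('w3',0,0,560,420,1.4,'w3b')
```

```text
[0.52044975 0.07215119 0.18426437] 0.0126314380665017 [ 0.01083707  0.2489705  -2.83882308] 5.65
```

View pics/w3b.png

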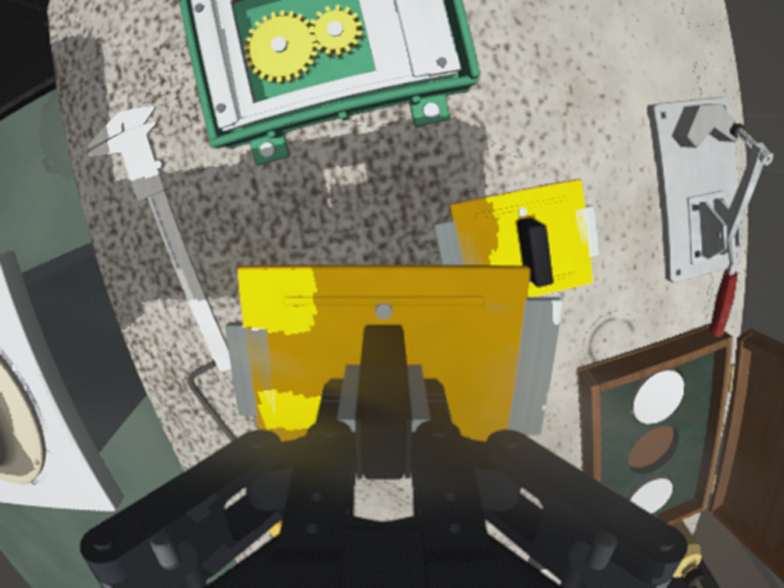

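View pics/s3.png

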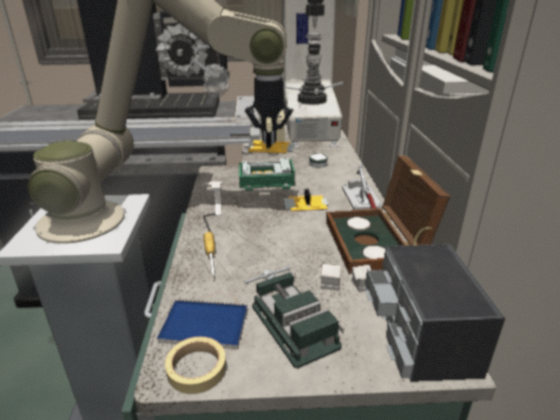

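jog_arm(travel=[[0,0.01,0.003],[0,0.01,0.003],[0,0.01,0.003],[0,0.01,0.003],[0,0.01,0.003],[0,0.01,0.003],[0,0.01,0.003],[0,0,0],[0,0,0],[0,0,0]], dr=[[0,0,0.032],[0,0,0.032],[0,0,0.032],[0,0,0.032],[0,0,0.032],[0,0,0.032],[0,0,0.032],[0,0,0],[0,0,0],[0,0,0]])

```text
time_s: 6.48
position: [0.5204, 0.1428, 0.2051]
tool_rot: [[-0.028, 1.0, -0.0], [1.0, 0.028, -0.0], [-0.0, -0.0, -1.0]]
ft_force: [0.2, -0.4, -2.6]
grip_width: 0.013
```

Run:
```python
from h import *
d=snap('wrist','w4'); o=observe(); print(o['position'],o['tool_rot'],o['grip_width'],o['ft_force'],o['time_s'])
crop('w4',0,0,560,420,1.4,'w4b')
```

```text
[0.5204086  0.14260487 0.20512062] [[-2.74481591e-02  9.99623134e-01 -4.34118732e-04]
 [ 9.99623210e-01  2.74480724e-02 -2.04402204e-04]
 [-1.92409449e-04 -4.39565624e-04 -9.99999885e-01]] 0.012958122703346248 [ 0.05332203  0.83319795 -2.83997164] 6.5333
```

View pics/w4b.png

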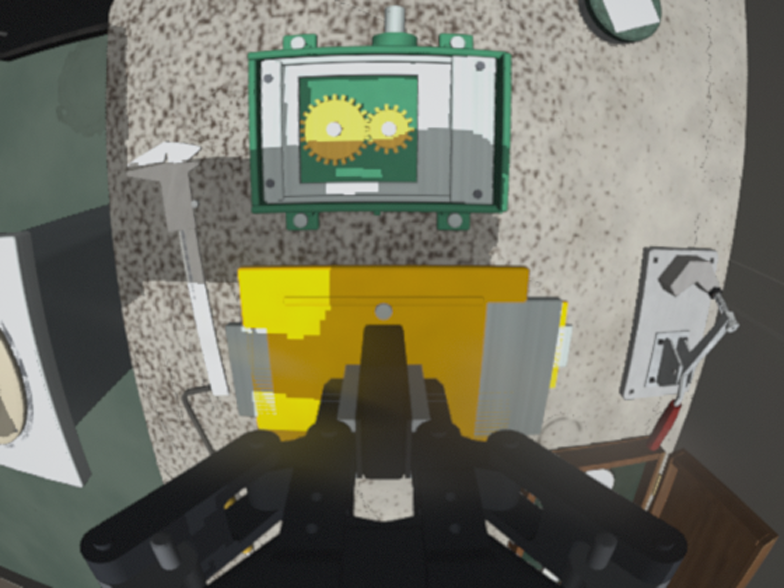

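Run:
```python
from h import *
crop('w4',170,25,370,170,4,'w4c')
```

```text
(no output)
```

View pics/w4c.png

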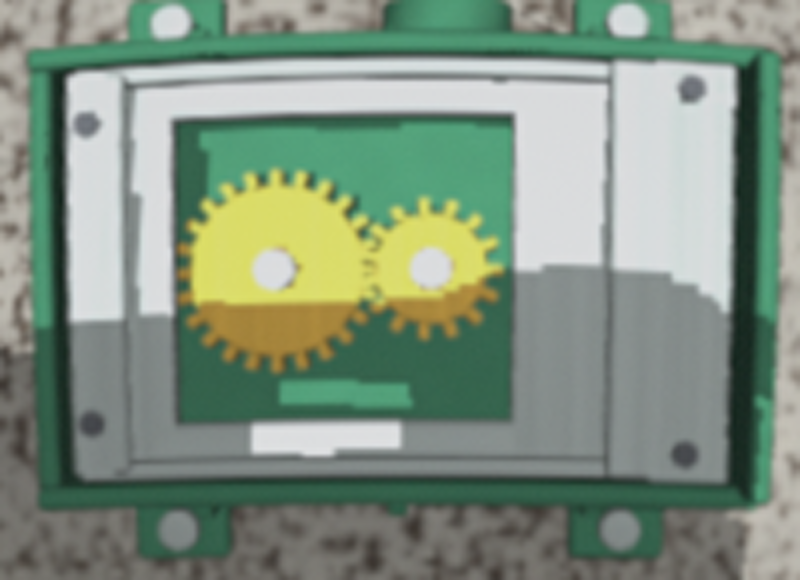

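Run:
```python
from h import *
from scipy.optimize import least_squares
d=load('w4'); pix=lambda u,v:np.array([170+u/4,25+v/4])
def W(p,mx,my,z):
    x,y,a=p[:3]; c,s=np.cos(a),np.sin(a); return [x+(c*mx-s*my)/1e3,y+(s*mx+c*my)/1e3,z/1e3]
C=[(30,52,-81,57),(778,50,97,57),(768,505,97,-57),(42,508,-81,-57)]
for h in (52,48,46,None):
    def res(p):
        z=h if h else p[3]*1e3
        return np.concatenate([wproj(d,W(p,a,b,z))-pix(u,v) for u,v,a,b in C])
    s=least_squares(res,[.52,.24,0.02]+([.05] if not h else [])); print(h,s.x,np.round(s.fun,2))
    p=s.x;z=h
    def loc(u,v,z):
        X=wonz(d,*pix(u,v),z/1e3)[:2]-p[:2]; c,sn=np.cos(p[2]),np.sin(p[2]); return np.round(1e3*np.array([c*X[0]+sn*X[1],-sn*X[0]+c*X[1]]),1)
    for n,u,v,z in [('ledge mouth T',610,62,56),('ledge mouth B',607,480,56),('ledge far T',738,66,56),('ledge far B',728,484,56),('lip in T',123,78,51),('lip in B',130,472,51),('lip out T',66,72,51),('lip out B',76,478,51),
      ('open TL',175,120,40),('open TR',514,115,40),('open BR',511,420,40),('open BL',178,422,40),('guide T',400,72,46),('guide B',400,461,46)]: print(n,loc(u,v,z))
```

```text
52 [0.50700473 0.23735341 0.02927004] [-4.31 -3.    4.27 -3.38  3.97  3.48 -4.    3.14]
ledge mouth T [53.4 46.7]
ledge mouth B [ 53.8 -48.4]
ledge far T [82.4 47.7]
ledge far B [ 82.  -48.7]
lip in T [-55.1  45.5]
lip in B [-55.3 -46.5]
lip out T [-68.5  48.1]
lip out B [-68.4 -47.5]
open TL [-45.1  36.4]
open TR [33.4 36.2]
open BR [ 33.1 -36.4]
open BL [-45.6 -36.1]
guide T [ 7.3 45.2]
guide B [  7.1 -45.6]
48 [0.50697767 0.23744347 0.02928088] [-3.08 -2.29  3.05 -2.65  2.82  2.72 -2.84  2.37]
ledge mouth T [53.5 46.6]
ledge mouth B [ 53.9 -48.5]
ledge far T [82.4 47.6]
ledge far B [ 82.  -48.8]
lip in T [-55.   45.4]
lip in B [-55.3 -46.6]
lip out T [-68.4  48. ]
lip out B [-68.4 -47.6]
open TL [-45.1  36.3]
open TR [33.5 36.1]
open BR [ 33.1 -36.5]
open BL [-45.6 -36.2]
guide T [ 7.3 45.1]
guide B [  7.1 -45.7]
46 [0.50696402 0.2374888  0.02928614] [-2.47 -1.94  2.45 -2.29  2.26  2.35 -2.27  2.  ]
ledge mouth T [53.5 46.6]
ledge mouth B [ 53.9 -48.6]
ledge far T [82.5 47.6]
ledge far B [ 82.  -48.8]
lip in T [-55.   45.4]
lip in B [-55.3 -46.6]
lip out T [-68.4  48. ]
lip out B [-68.4 -47.6]
open TL [-45.1  36.3]
open TR [33.5 36. ]
open BR [ 33.1 -36.6]
open BL [-45.6 -36.2]
guide T [ 7.3 45.1]
guide B [  7.1 -45.8]
None [0.50689885 0.23770474 0.02930957 0.03658827] [ 0.29 -0.33 -0.28 -0.66 -0.31  0.64  0.33  0.3 ]
ledge mouth T [53.5 46.3]
ledge mouth B [ 53.9 -48.8]
ledge far T [82.5 47.4]
ledge far B [ 82.1 -49. ]
lip in T [-55.   45.1]
lip in B [-55.2 -46.9]
lip out T [-68.4  47.7]
lip out B [-68.3 -47.8]
open TL [-45.   36.1]
open TR [33.5 35.8]
open BR [ 33.2 -36.8]
open BL [-45.5 -36.4]
guide T [ 7.4 44.9]
guide B [  7.2 -46. ]
```

Run:
```python
from h import *
crop('w4',155,180,415,320,3,'w4d')
```

```text
(no output)
```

View pics/w4d.png

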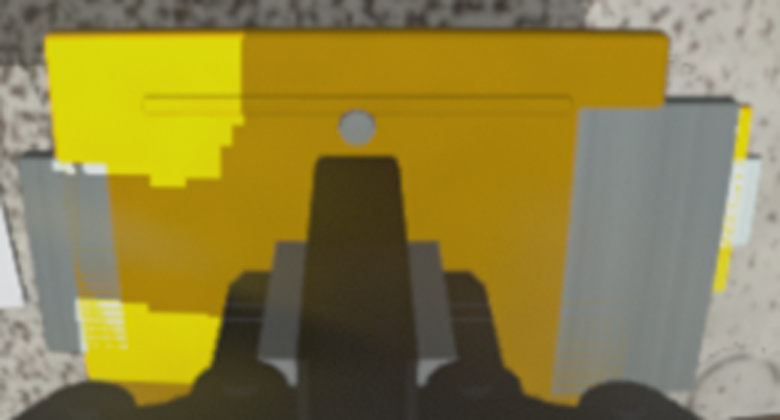

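Run:
```python
from h import *
from scipy.optimize import least_squares
from scipy.spatial.transform import Rotation as Ro
d=load('w4'); pix=lambda u,v:np.array([155+u/3,180+v/3])
C=[(45,38,-52,42,5),(668,36,52,42,5),(738,107,66,30,5),(695,391,66,-30,5),(22,158,-59,20,5),(47,350,-59,-20,5),(318,158,-7,22,39),(397,158,7,22,39)]
def res(p):
    R=Ro.from_rotvec(p[3:]).as_matrix()
    return np.concatenate([wproj(d,p[:3]+R@np.array([a,b,z])/1e3)-pix(u,v) for u,v,a,b,z in C])
s=least_squares(res,[.52,.14,.19,0,0,0]); print(s.x,np.round(s.fun,2))
s2=least_squares(lambda q:res([*q[:3],0,0,q[3]]),[.52,.14,.19,0]); print(s2.x,np.round(s2.fun,2))
```

```text
[ 0.52064285  0.14142784  0.19164851 -0.25774523 -0.00230768  0.02666865] [ 5.86 -4.53 -4.97 -3.63 -4.46 -4.62  2.93  5.42  2.04 -3.29 -2.15  3.45
 -3.46  3.34  4.14  3.38]
[0.52051036 0.14475832 0.18658142 0.02647488] [ 2.1  -8.19 -1.21 -7.18 -2.04 -8.33 -2.91 -8.13  1.32 -7.95  2.12 -8.1
 -3.6  18.09  3.87 18.14]
```

Run:
```python
from h import *
from scipy.optimize import least_squares
from scipy.spatial.transform import Rotation as Ro
d=load('w4'); pix=lambda u,v:np.array([155+u/3,180+v/3])
C=[(45,38,-52,42,5),(668,36,52,42,5),(738,107,66,30,5),(695,391,66,-30,5),(22,158,-59,20,5),(47,350,-59,-20,5),(318,158,-7,22,5),(397,158,7,22,5)]
def res(p):
    R=Ro.from_rotvec(p[3:]).as_matrix()
    return np.concatenate([wproj(d,p[:3]+R@np.array([a,b,z])/1e3)-pix(u,v) for u,v,a,b,z in C])
s=least_squares(res,[.52,.14,.19,0,0,0]); print(s.x,np.round(s.fun,2))
s2=least_squares(lambda q:res([*q[:3],0,0,q[3]]),[.52,.14,.19,0]); print(s2.x,np.round(s2.fun,2))
```

```text
[ 0.52058585  0.14151119  0.19111879 -0.005987   -0.00955344  0.03146216] [-0.02  0.41  0.57  0.94  0.25 -0.04 -1.06  0.82 -0.41  0.9   1.18  0.73
 -1.03 -1.79  0.52 -1.77]
[0.52061793 0.14158077 0.19112413 0.0284769 ] [-0.12  0.44  0.8   1.05  0.22 -0.03 -1.49  0.26 -0.62  1.03  0.96  0.84
 -0.76 -1.74  0.82 -1.75]
```

jog_arm(travel=[[-0.0033,0.0096,-0.004],[-0.0033,0.0096,-0.004],[-0.0033,0.0096,-0.008],[-0.0033,0.0096,-0.008],[-0.0033,0.0096,-0.008],[-0.0033,0.0096,-0.008],[-0.0033,0.0096,-0.008],[-0.0033,0.0096,-0.008],[-0.0033,0.0096,-0.01],[-0.003,0.0091,-0.014],[0,0,0],[0,0,0],[0,0,0]], dr=[[-0.0006,0.02,0],[-0.0006,0.02,0],[-0.0006,0.02,0],[-0.0006,0.02,0],[-0.0006,0.02,0],[-0.0006,0.02,0],[-0.0006,0.02,0],[-0.0006,0.02,0],[0,0,0],[0,0,0],[0,0,0],[0,0,0],[0,0,0]])

```text
time_s: 7.62
position: [0.4881, 0.2383, 0.1258]
tool_rot: [[-0.028, 0.987, -0.158], [1.0, 0.028, -0.005], [-0.0, -0.159, -0.987]]
ft_force: [-0.3, -0.5, -2.9]
grip_width: 0.0129
```

Run:
```python
from h import *
from scipy.optimize import least_squares
d=snap('wrist','w5'); snap('side','s5');snap('top','t5'); o=observe(); print(o['position'],np.round(o['tool_rot'],4),o['grip_width'],o['ft_force'],o['wrist_torque'],o['time_s'])
crop('w5',100,0,450,300,2.2,'w5b'); crop('side0',230,150,300,200,10,'s0h'); crop('s5',225,120,315,195,8,'s5b')
d=load('top0')
def rt(p):
    x,y,a=p; cc,ss=np.cos(a),np.sin(a); r=[]
    for u,v,mx,my in [(205,287,34,37),(413,285,34,-37),(413,510,-46,-37),(205,510,-46,37)]:
        r+=list(proj(d,[x+(cc*mx-ss*my)/1e3,y+(ss*mx+cc*my)/1e3,.040])-np.array([140+u/8,165+v/8]))
    return np.array(r)
s=least_squares(rt,[.5,.23,0]);print(s.x,np.round(s.fun,1))
```

```text
[0.48822964 0.23809658 0.12601941] [[-2.740e-02  9.871e-01 -1.579e-01]
 [ 9.996e-01  2.710e-02 -4.500e-03]
 [-1.000e-04 -1.580e-01 -9.874e-01]] 0.013307921126312738 [ 0.25600147 -0.27559251 -2.73992859] [ 0.00036684 -0.1305066  -0.02799583] 7.7667
[0.50403595 0.23778121 0.0113317 ] [ 0.1  0.1  0.3 -0.1  0.  -0.3 -0.4  0.3]
```

View pics/w5b.png

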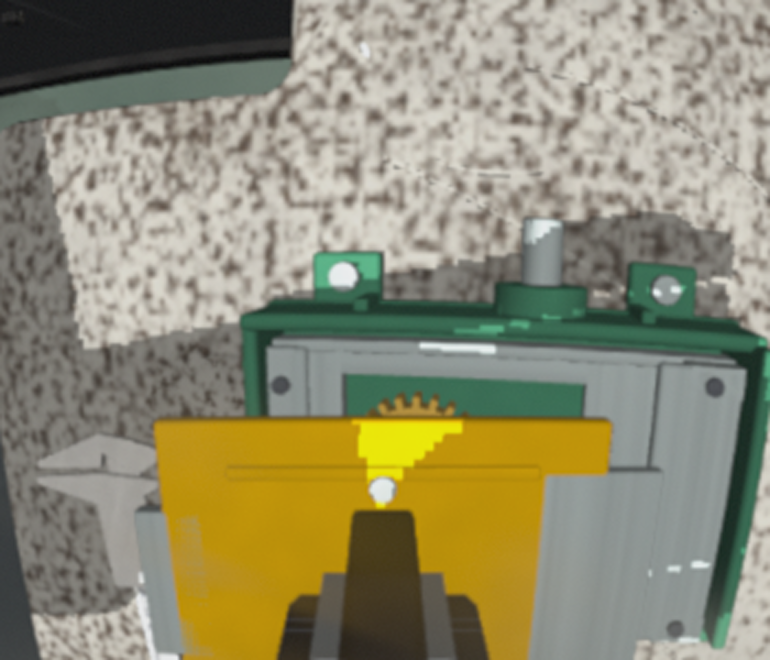

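View pics/s5b.png

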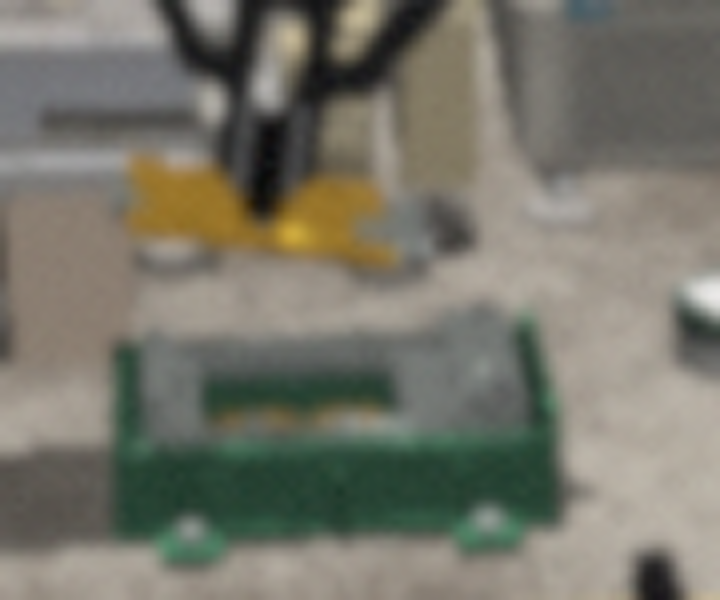

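jog_arm(travel=[[0,0,-0.01],[0,0,-0.01],[0,0,-0.01],[0,0,-0.008],[0,0,-0.006],[0,0,-0.005],[0,0,-0.003],[0,0,0],[0,0,0]], dr=[[0,0,0],[0,0,0],[0,0,0],[0,0,0],[0,0,0],[0,0,0],[0,0,0],[0,0,0],[0,0,0]])

```text
time_s: 8.52
position: [0.4879, 0.2385, 0.0734]
tool_rot: [[-0.028, 0.987, -0.159], [1.0, 0.028, -0.005], [-0.0, -0.159, -0.987]]
ft_force: [-0.1, 0.6, -3.2]
grip_width: 0.0131
```

Run:
```python
from h import *
d=snap('wrist','w6'); snap('side','s6'); o=observe(); print(o['position'],o['grip_width'],o['ft_force'],o['time_s'])
crop('w6',150,100,420,300,2.9,'w6b'); crop('s6',225,120,315,195,8,'s6b')
```

```text
[0.48800634 0.23848683 0.07371811] 0.012627242400224111 [ 0.08353382 -0.38274523 -2.48012898] 8.6167
```

View pics/w6b.png

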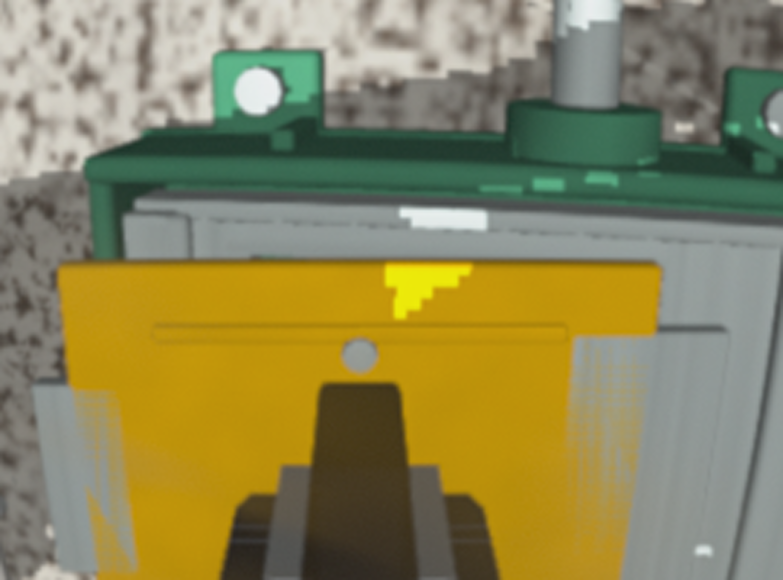

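View pics/s6b.png

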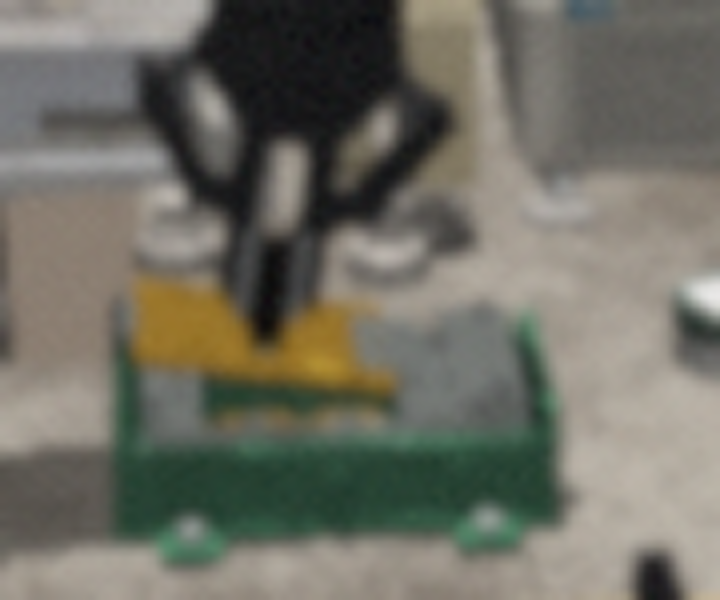

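```bash
cat >> h.py <<'E'
H=np.array([.5069,.2377]); HY=.0293
def hw(mx,my,mz):
    c,s=np.cos(HY),np.sin(HY); return [H[0]+(c*mx-s*my)/1e3,H[1]+(s*mx+c*my)/1e3,mz/1e3]
def overlay(fn,segs,u0,v0,u1,v1,s,out):
    d=load(fn); im=cv2.imread('pics/'+fn+'.png')[v0:v1,u0:u1]; im=cv2.resize(im,None,fx=s,fy=s,interpolation=cv2.INTER_CUBIC)
    for a,b,col in segs:
        pts=[(wproj(d,np.array(a)+(np.array(b)-a)*t)-[u0,v0]+.5)*s for t in np.linspace(0,1,12)]
        cv2.polylines(im,[np.int32(pts)],False,col,1)
    cv2.imwrite('pics/'+out+'.png',im)
E
python3 - <<'E'
from h import *
L=[(hw(-55,45,46),hw(54,45,46),(0,0,255)),(hw(54,-47,56),hw(54,47,56),(255,0,0)),(hw(54,47,56),hw(82,47,56),(255,0,0)),(hw(-55,-45,51),hw(-55,47,51),(255,0,255)),(hw(-81,57,37),hw(97,57,37),(0,255,255)),(hw(-46,37,40),hw(34,37,40),(255,255,0))]
overlay('w6',L,150,100,420,300,2.9,'w6o')
overlay('w5',L,100,0,450,300,2.2,'w5o')
E
```

```text
(no output)
```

View pics/w6o.png

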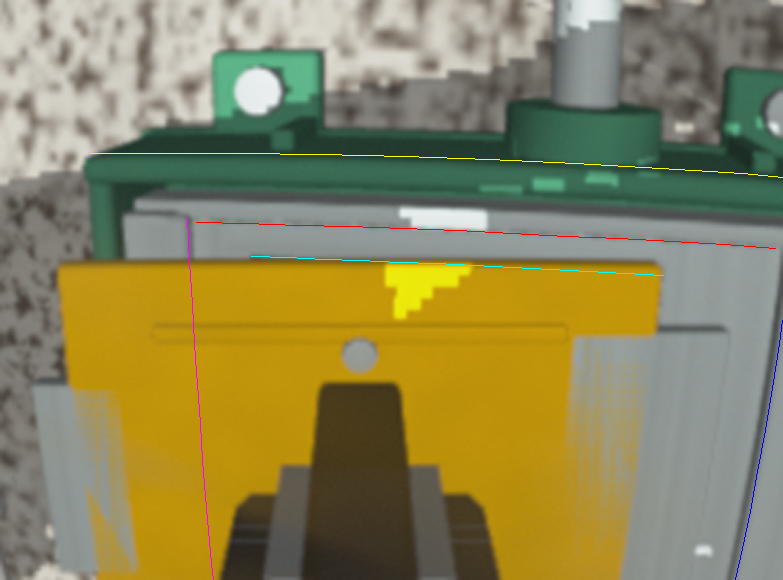

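View pics/w5o.png

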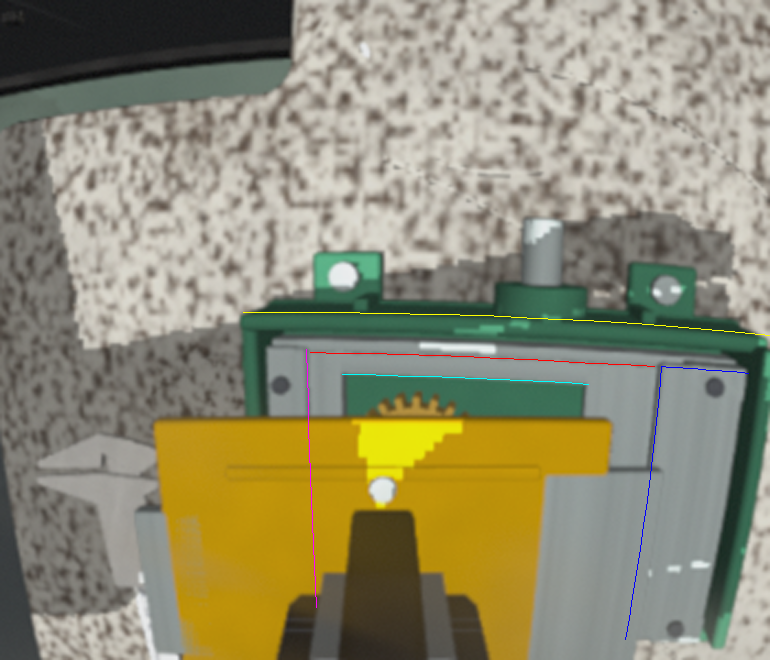

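jog_arm(travel=[[0,0,-0.002],[0,0,-0.002],[0,0,-0.002],[0,0,-0.001],[0,0,0]], dr=[[0,0,0],[0,0,0],[0,0,0],[0,0,0],[0,0,0]])

```text
time_s: 9.03
position: [0.4876, 0.2384, 0.066]
tool_rot: [[-0.028, 0.987, -0.16], [1.0, 0.028, -0.005], [-0.0, -0.16, -0.987]]
ft_force: [0.2, -1.0, -3.3]
grip_width: 0.0129
```

jog_arm(travel=[[0,0,-0.001],[0,0,-0.0005],[0,0,0]], dr=[[0,0,0],[0,0,0],[0,0,0]])

```text
time_s: 9.28
position: [0.4877, 0.2384, 0.0647]
tool_rot: [[-0.028, 0.987, -0.159], [1.0, 0.028, -0.005], [-0.0, -0.16, -0.987]]
ft_force: [0.2, 1.2, -2.4]
grip_width: 0.0128
```

jog_arm(travel=[[0,0,-0.0007],[0,0,0]], dr=[[0,0,0],[0,0,0]])

```text
time_s: 9.45
position: [0.4877, 0.2384, 0.0641]
tool_rot: [[-0.028, 0.987, -0.159], [1.0, 0.028, -0.005], [-0.0, -0.159, -0.987]]
ft_force: [-0.2, -0.4, -2.7]
grip_width: 0.013
```

jog_arm(travel=[[0,0,-0.0005],[0,0,0]], dr=[[0,0,0],[0,0,0]])

```text
time_s: 9.62
position: [0.4878, 0.2384, 0.0636]
tool_rot: [[-0.028, 0.987, -0.159], [1.0, 0.028, -0.005], [-0.0, -0.159, -0.987]]
ft_force: [-0.5, -0.2, -1.8]
grip_width: 0.0126
```

jog_arm(travel=[[0,0,-0.0005],[0,0,0]], dr=[[0,0,0],[0,0,0]])

```text
time_s: 9.78
position: [0.4878, 0.2384, 0.0631]
tool_rot: [[-0.028, 0.987, -0.159], [1.0, 0.028, -0.005], [-0.0, -0.159, -0.987]]
ft_force: [-0.1, -0.3, -3.4]
grip_width: 0.0129
```

jog_arm(travel=[[0,0,-0.0005],[0,0,0]], dr=[[0,0,0],[0,0,0]])

```text
time_s: 9.95
position: [0.4877, 0.2384, 0.0625]
tool_rot: [[-0.028, 0.987, -0.159], [1.0, 0.028, -0.005], [-0.0, -0.16, -0.987]]
ft_force: [-0.1, -0.1, -2.7]
grip_width: 0.0125
```

jog_arm(travel=[[0,0,-0.0005],[0,0,0]], dr=[[0,0,0],[0,0,0]])

```text
time_s: 10.12
position: [0.4877, 0.2384, 0.062]
tool_rot: [[-0.028, 0.987, -0.159], [1.0, 0.028, -0.005], [-0.0, -0.16, -0.987]]
ft_force: [-0.6, -0.2, -3.1]
grip_width: 0.0126
```

jog_arm(travel=[[0,0,-0.0004],[0,0,0]], dr=[[0,0,0],[0,0,0]])

```text
time_s: 10.28
position: [0.4878, 0.2385, 0.0618]
tool_rot: [[-0.028, 0.987, -0.159], [1.0, 0.028, -0.005], [-0.0, -0.159, -0.987]]
ft_force: [-1.2, -0.5, -1.5]
grip_width: 0.0127
```

jog_arm(travel=[[0,0,-0.0003],[0,0,0]], dr=[[0,0,0],[0,0,0]])

```text
time_s: 10.45
position: [0.4879, 0.2385, 0.0617]
tool_rot: [[-0.028, 0.987, -0.159], [1.0, 0.028, -0.005], [-0.0, -0.159, -0.987]]
ft_force: [-0.3, 0.8, 0.3]
grip_width: 0.0129
```

Run:
```python
from h import *
o=observe(); print(o['position'],o['ft_force'],o['wrist_torque'],o['joint_efforts'])
```

```text
[0.48791461 0.2384504  0.06166832] [-0.29705108  0.83874693  0.32347014] [-0.00743485 -0.22225477  0.00140443] [-5.44391305e-02 -5.05456781e+01 -1.74744201e+01  9.90478252e-02
  5.05727325e-01 -3.18213126e-03]
```

jog_arm(travel=[[0,0,0.001],[0.001,0,0],[0.002,0.0001,0],[0.002,0.0001,0],[0.002,0,0],[0.002,0.0001,0],[0.001,0,0],[0,0,0]], dr=[[0,0,0],[0,0,0],[0,0,0],[0,0,0],[0,0,0],[0,0,0],[0,0,0],[0,0,0]])

```text
time_s: 11.12
position: [0.498, 0.2387, 0.0623]
tool_rot: [[-0.028, 0.987, -0.159], [1.0, 0.027, -0.005], [-0.0, -0.159, -0.987]]
ft_force: [0.0, -0.1, -3.4]
grip_width: 0.0126
```

jog_arm(travel=[[0.001,0,0],[0.001,0.0001,0],[0.001,0,0],[0,0,0]], dr=[[0,0,0],[0,0,0],[0,0,0],[0,0,0]])

```text
time_s: 11.45
position: [0.501, 0.2388, 0.0624]
tool_rot: [[-0.028, 0.987, -0.159], [1.0, 0.028, -0.005], [-0.0, -0.159, -0.987]]
ft_force: [-0.5, -0.1, -1.7]
grip_width: 0.013
```

jog_arm(travel=[[0.001,0,0],[0.001,0.0001,0],[0,0,0]], dr=[[0,0,0],[0,0,0],[0,0,0]])

```text
time_s: 11.7
position: [0.503, 0.2389, 0.0624]
tool_rot: [[-0.028, 0.987, -0.159], [1.0, 0.028, -0.005], [-0.0, -0.159, -0.987]]
ft_force: [-0.6, -0.1, -2.1]
grip_width: 0.0131
```

jog_arm(travel=[[0.001,0,0],[0.001,0.0001,0],[0,0,0]], dr=[[0,0,0],[0,0,0],[0,0,0]])

```text
time_s: 11.95
position: [0.505, 0.239, 0.0624]
tool_rot: [[-0.028, 0.987, -0.159], [1.0, 0.028, -0.005], [-0.0, -0.159, -0.987]]
ft_force: [0.2, 0.4, -3.2]
grip_width: 0.0126
```

jog_arm(travel=[[0.001,0,0],[0.001,0.0001,0],[0,0,0]], dr=[[0,0,0],[0,0,0],[0,0,0]])

```text
time_s: 12.2
position: [0.5067, 0.2391, 0.0624]
tool_rot: [[-0.028, 0.987, -0.16], [1.0, 0.028, -0.005], [-0.0, -0.16, -0.987]]
ft_force: [-1.3, -0.6, -3.4]
grip_width: 0.0128
```

jog_arm(travel=[[0.001,0,0],[0.001,0.0001,0],[0,0,0]], dr=[[0,0,0],[0,0,0],[0,0,0]])

```text
time_s: 12.45
position: [0.5084, 0.2392, 0.0623]
tool_rot: [[-0.028, 0.987, -0.161], [1.0, 0.028, -0.005], [-0.0, -0.161, -0.987]]
ft_force: [-2.4, -0.9, -3.0]
grip_width: 0.0125
```

jog_arm(travel=[[0.001,0,0],[0.001,0.0001,0],[0.001,0,0],[0.001,0,0],[0,0,0],[0,0,0]], dr=[[0,0,0],[0,0,0],[0,0,0],[0,0,0],[0,0,0],[0,0,0]])

```text
time_s: 12.95
position: [0.5119, 0.2393, 0.0622]
tool_rot: [[-0.028, 0.986, -0.162], [1.0, 0.028, -0.005], [-0.001, -0.162, -0.987]]
ft_force: [-7.1, -0.1, -2.0]
grip_width: 0.0125
```

jog_arm(travel=[[0.001,0,0],[0.001,0.0001,0],[0,0,0],[0,0,0]], dr=[[0,0,0],[0,0,0],[0,0,0],[0,0,0]])

```text
time_s: 13.28
position: [0.5135, 0.2394, 0.0622]
tool_rot: [[-0.028, 0.986, -0.163], [1.0, 0.028, -0.005], [-0.001, -0.163, -0.987]]
ft_force: [-8.0, -1.3, -1.8]
grip_width: 0.0127
```

```bash
cat >> h.py <<'E'
def avg(n=6):
    F=[];P=[]
    for i in range(n):
        o=observe();F.append([*o['ft_force'],*o['wrist_torque']]);P.append(o['position']); get_image('side')
    o=observe();F.append([*o['ft_force'],*o['wrist_torque']]);P.append(o['position'])
    print('F',np.round(np.mean(F,0),2),'sd',np.round(np.std(F,0),2),'P',np.round(P[-1],4),'R',np.round(o['tool_rot'][2],4),'t',o['time_s'])
E
python3 - <<'E'
from h import *
avg()
E
```

```text
F [-7.77 -0.56 -1.2  -0.09  1.21 -0.04] sd [0.2  0.69 0.47 0.02 0.02 0.03] P [0.5135 0.2394 0.0622] R [-7.000e-04 -1.628e-01 -9.867e-01] t 13.5833
```

jog_arm(travel=[[0.001,0,0],[0.0007,0,0],[0,0,0],[0,0,0]], dr=[[0,0,0],[0,0,0],[0,0,0],[0,0,0]])

```text
time_s: 13.92
position: [0.5148, 0.2394, 0.0623]
tool_rot: [[-0.028, 0.986, -0.163], [1.0, 0.028, -0.005], [-0.001, -0.164, -0.987]]
ft_force: [-9.6, -0.4, 0.3]
grip_width: 0.0127
```

Run:
```python
from h import *
avg(4)
snap('wrist','w7'); snap('side','s7'); crop('s7',225,120,315,195,8,'s7b')
L=[(hw(-55,45,46),hw(54,45,46),(0,0,255)),(hw(54,-47,56),hw(54,47,56),(255,0,0)),(hw(-55,-45,51),hw(-55,47,51),(255,0,255))]
overlay('w7',L,150,100,420,300,2.9,'w7o')
th=np.linspace(.163,.003,9); x=-66*np.cos(th)+11.6*np.sin(th)-5*(np.sin(th)-np.sin(.163)); z=66*np.sin(th)+11.6*np.cos(th)
print(np.round(np.diff(x),2),np.round(np.diff(z),2),x[-1]-x[0],z[-1]-z[0])
```

```text
F [-9.05 -0.57  0.26 -0.13  1.45 -0.06] sd [0.46 0.2  0.62 0.01 0.02 0.04] P [0.5148 0.2394 0.0623] R [-7.000e-04 -1.635e-01 -9.865e-01] t 14.1167
[-0.33 -0.31 -0.28 -0.25 -0.23 -0.2  -0.18 -0.15] [-1.27 -1.28 -1.29 -1.29 -1.3  -1.31 -1.31 -1.32] -1.9257829938037858 -10.358718213589041
```

View pics/w7o.png

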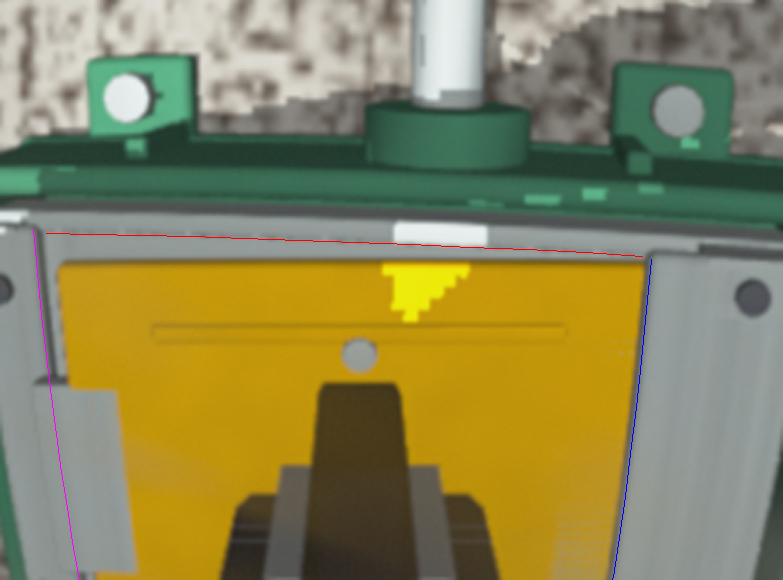

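View pics/s7b.png

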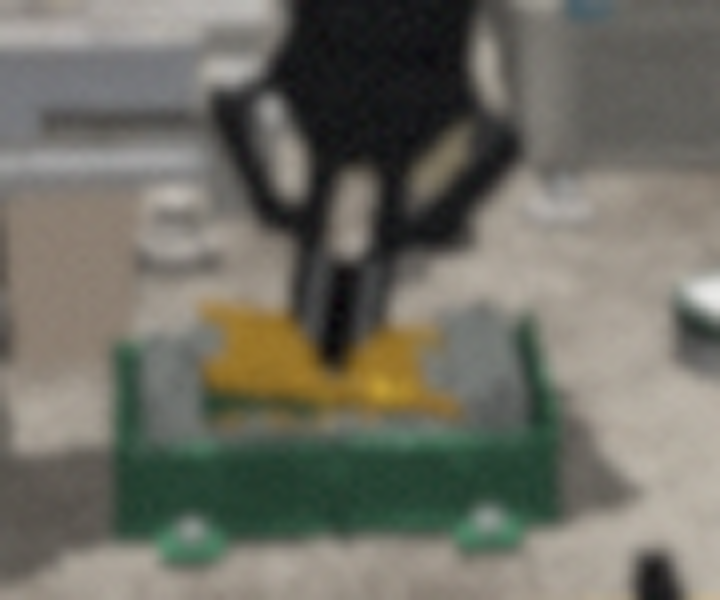

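jog_arm(travel=[[-0.0002,0,-0.001],[-0.0002,0,-0.0013],[-0.0002,0,-0.0013],[0,0,0],[0,0,0]], dr=[[0.0006,-0.02,0],[0.0006,-0.02,0],[0.0006,-0.02,0],[0,0,0],[0,0,0]])

```text
time_s: 14.63
position: [0.5138, 0.2393, 0.0585]
tool_rot: [[-0.028, 0.994, -0.105], [1.0, 0.028, -0.004], [-0.001, -0.105, -0.995]]
ft_force: [-9.6, -0.6, -0.6]
grip_width: 0.0129
```

Run:
```python
from h import *
avg(4)
```

```text
F [-9.15 -0.38 -0.67 -0.07  1.56 -0.06] sd [0.24 0.4  0.35 0.03 0.02 0.02] P [0.514  0.2394 0.0585] R [-7.000e-04 -1.047e-01 -9.945e-01] t 14.8333
```

jog_arm(travel=[[-0.0002,0,-0.0013],[-0.0001,0,-0.0013],[0,0,0],[0,0,0]], dr=[[0.0006,-0.02,0],[0.0006,-0.02,0],[0,0,0],[0,0,0]])

```text
time_s: 15.17
position: [0.5135, 0.2394, 0.0559]
tool_rot: [[-0.028, 0.998, -0.065], [1.0, 0.028, -0.003], [-0.001, -0.065, -0.998]]
ft_force: [-9.1, 0.1, 0.4]
grip_width: 0.0132
```

Run:
```python
from h import *
avg(3)
d=snap('wrist','w8');crop('w8',150,100,420,300,2.9,'w8b')
```

```text
F [-9.48 -0.09  0.41 -0.08  1.63 -0.06] sd [0.39 0.21 0.15 0.02 0.02 0.02] P [0.5136 0.2394 0.0559] R [-7.000e-04 -6.490e-02 -9.979e-01] t 15.3167
```

View pics/w8b.png

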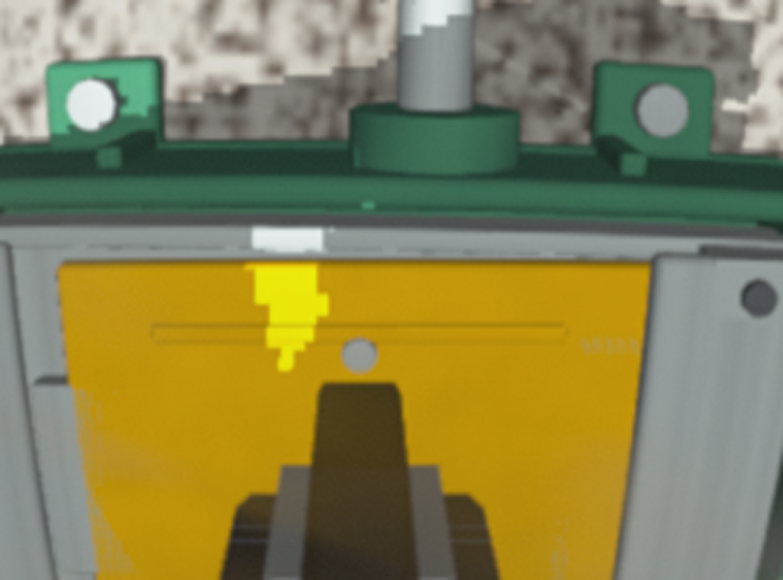

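jog_arm(travel=[[0,0,-0.0012],[-0.0001,0,-0.0013],[0,0,0],[0,0,0]], dr=[[0.0006,-0.02,0],[0.0006,-0.02,0],[0,0,0],[0,0,0]])

```text
time_s: 15.7
position: [0.5133, 0.2394, 0.0533]
tool_rot: [[-0.028, 0.999, -0.025], [1.0, 0.028, -0.001], [-0.001, -0.025, -1.0]]
ft_force: [-9.5, -0.4, 0.1]
grip_width: 0.013
```

Run:
```python
from h import *
avg(3)
```

```text
F [-9.93 -0.56 -0.21 -0.08  1.66 -0.04] sd [0.59 0.45 0.4  0.02 0.02 0.02] P [0.5134 0.2394 0.0533] R [-6.000e-04 -2.520e-02 -9.997e-01] t 15.85
```

jog_arm(travel=[[-0.0003,0,-0.0008],[-0.0002,0,-0.0006],[0,0,0],[0,0,0]], dr=[[0.0004,-0.012,0],[0.0004,-0.012,0],[0,0,0],[0,0,0]])

```text
time_s: 16.18
position: [0.5129, 0.2393, 0.0518]
tool_rot: [[-0.028, 1.0, -0.001], [1.0, 0.028, -0.001], [-0.0, -0.001, -1.0]]
ft_force: [-9.2, 0.3, -0.9]
grip_width: 0.0127
```

Run:
```python
from h import *
avg(3)
d=snap('wrist','w9');crop('w9',150,100,420,300,2.9,'w9b')
```

```text
F [-9.5  -0.65 -0.61 -0.04  1.66 -0.06] sd [0.28 0.54 0.62 0.02 0.03 0.05] P [0.5129 0.2393 0.0518] R [-5.0e-04 -1.2e-03 -1.0e+00] t 16.3333
```

View pics/w9b.png

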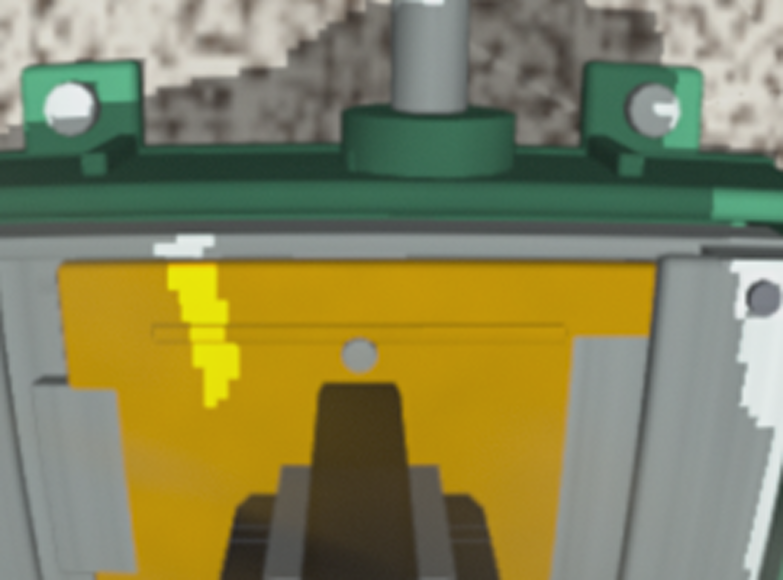

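jog_arm(travel=[[0,0,0],[0,0,0],[0,0,0],[0,0,0],[0,0,0],[0,0,0]], dr=[[0,0,0],[0,0,0],[0,0,0],[0,0,0],[0,0,0],[0,0,0]], jaw=0.036)

```text
time_s: 16.88
position: [0.5153, 0.2394, 0.0525]
tool_rot: [[-0.028, 1.0, 0.005], [1.0, 0.028, 0.0], [0.0, 0.005, -1.0]]
ft_force: [0.5, -1.3, -0.3]
grip_width: 0.036
```

Run:
```python
from h import *
avg(2)
d=snap('wrist','w10');crop('w10',130,100,430,310,2.6,'w10b')
```

```text
F [ 0.11 -0.46 -0.28  0.    0.02 -0.03] sd [0.27 0.61 0.33 0.04 0.02 0.02] P [0.5152 0.2394 0.0524] R [ 2.0e-04  4.4e-03 -1.0e+00] t 16.9833
```

View pics/w10b.png

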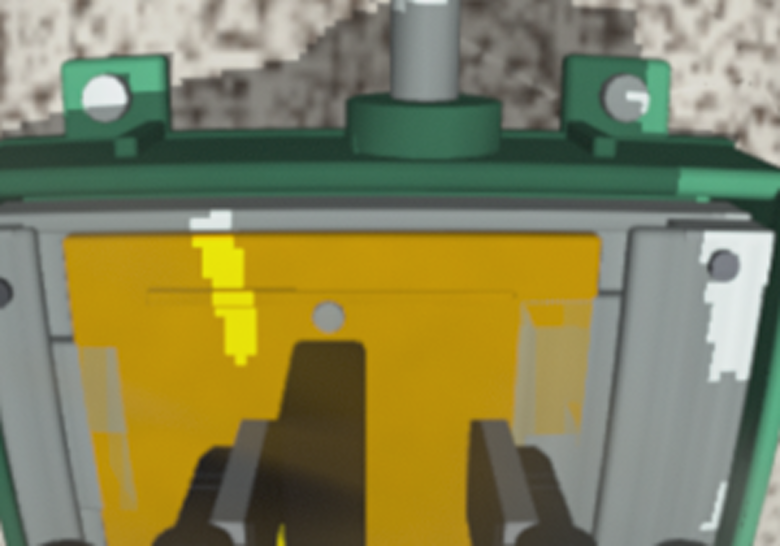

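jog_arm(travel=[[0.002,0,0],[0.002,0,0],[0,0,0.003],[0,0,0.006],[0,0,0.01],[0,0,0.015],[0,0,0.02],[0,0,0.02],[0,-0.005,0.02],[0,-0.01,0.02],[0,-0.015,0.02],[0,-0.015,0.01],[0,-0.01,0],[0,0,0],[0,0,0]], dr=[[0,0,0],[0,0,0],[0,0,0],[0,0,0],[0,0,0],[0,0,0],[0,0,0],[0,0,0],[0,0,0],[0,0,0],[0,0,0],[0,0,0],[0,0,0],[0,0,0],[0,0,0]])

```text
time_s: 18.28
position: [0.5189, 0.1843, 0.1961]
tool_rot: [[-0.027, 1.0, 0.004], [1.0, 0.027, 0.0], [0.0, 0.004, -1.0]]
ft_force: [0.6, -0.1, 0.2]
grip_width: 0.0359
```

Run:
```python
from h import *
from scipy.optimize import least_squares
avg(1)
d=snap('wrist','w11');snap('side','s11');crop('w11',130,60,430,285,2.6,'w11b');crop('s11',225,120,315,195,8,'s11b')
```

```text
F [ 0.56  0.16 -0.14 -0.    0.06  0.04] sd [0.04 0.22 0.31 0.03 0.   0.  ] P [0.5188 0.1847 0.1957] R [ 2.0e-04  3.1e-03 -1.0e+00] t 18.3333
```

View pics/w11b.png

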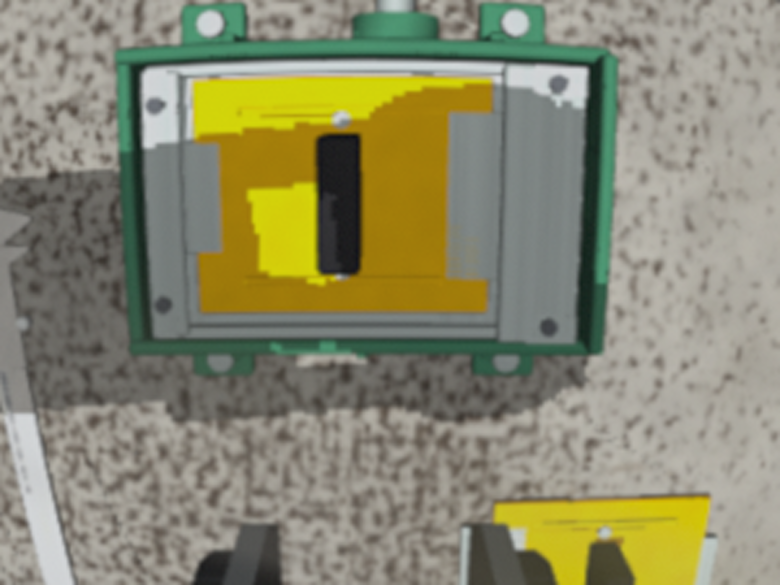

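View pics/s11b.png

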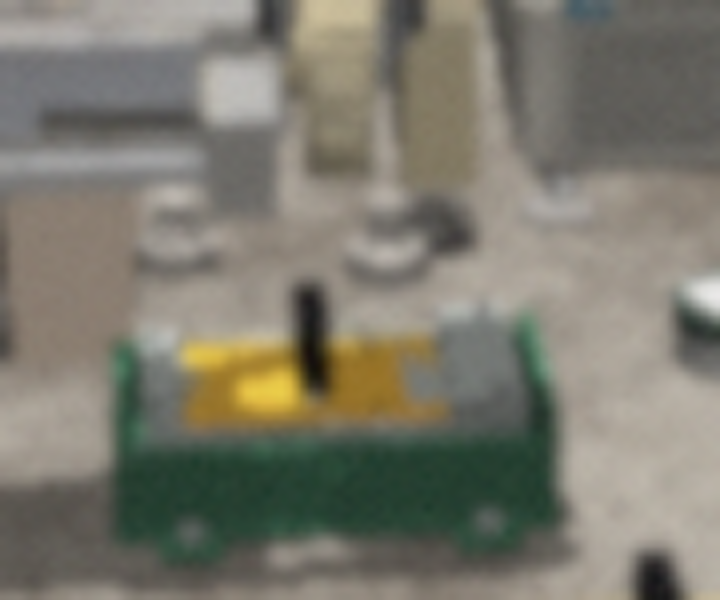

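Run:
```python
from h import *
from scipy.optimize import least_squares
d=load('w11'); pix=lambda u,v:np.array([130+u/2.6,60+v/2.6])
def inv(X):
    c,s=np.cos(HY),np.sin(HY); v=X[:2]-H; return np.round(1e3*np.array([c*v[0]+s*v[1],-s*v[0]+c*v[1]]),1)
for u,v in [(192,82),(493,80),(487,311),(201,312)]: print(inv(wonz(d,*pix(u,v),.045)))
for u,v in [(178,75),(188,335),(505,65),(499,338)]: print('lip/ledge',inv(wonz(d,*pix(u,v),.051 if u<200 else .056)))
print([inv(wonz(d,*pix(u,v),.079)) for u,v in [(318,136),(360,136),(358,273),(319,273)]])
```

```text
[-51.6  42.6]
[51.5 42.2]
[ 51.2 -39.5]
[-51.4 -39.4]
lip/ledge [-55.1  45. ]
lip/ledge [-55.4 -46.3]
lip/ledge [53.9 47. ]
lip/ledge [ 54.2 -46.5]
[array([-6.1, 23.2]), array([ 6.6, 23. ]), array([  5.8, -19.4]), array([ -6.4, -19.4])]
```

Run:
```python
from h import *
print(close_job())
```

```text
the job is handed in; nothing more can be done
None
```

I closed the housing with the right-hand cover and handed the job in at about 18 s; `close_job` gives no verdict.

**What I did:**
- I gripped the cover by its handle and tilted it 0.16 rad.
- I felt for the seat with the tongue, which touched down with about 3 N, then raised it slightly and slid it under the ledge.
- I pushed against the spring pad to about 9 N, swung the cover flat while holding 9–10 N, and released it. The pad slid it back so the tab is under the lip.

**Last checks:**
- **Seating:** in the final wrist picture the plate runs from -51.5 to +51.4 mm along the housing. That puts its middle within about 1 mm of nominal, with the tongue tip near 66 mm.
- **Lip and ledge:** the tab is out of sight under the lip edge at -55 mm, and the tongue runs under the ledge mouth at 54 mm.
- **Flatness and side offset:** handle and plate line up, so the cover looks flat. It sits about 1.5 mm towards +y, inside the guides.
- **Forces:** the largest wrist force I read during insertion was about 10 N, sampled between moves. The gripper stands clear of everything at 0.196 m, with wrist force about zero.
- **Bystanders:** I saw no sign of any being moved but did not measure them.

**One disagreement:** the top camera gave x about 3 mm lower than the wrist camera, for both cover and housing. I relied on the wrist camera and on contact, which agreed with each other.

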